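# Seat a dish in a hand press and lower its locking lever

### The arm

A 7-joint arm with a two-finger parallel gripper is mounted at the origin on a cart in front of the work surface, level with it; the furniture and walls round the work are solid. World frame = base frame: x ahead of the robot, y to its left, z up, the work surface at z = 0. Lengths are in mm, angles in rad, forces in N, time in s.
With the tool pointing down it reaches from about 400 to 900 mm from the base axis. Payload 5.5 kg.
Tool frame: the origin (TCP) lies where the fingers leave the gripper's body, on its centre line; the fingertips stand 66 mm ahead of it and the grasp point (between the pads) lies 47 mm ahead of it; z points along the fingers, y is the line along which they close (so a half turn about z gives the same grasp; the last joint's range is limited). The gripper opens to 92 mm and grips with 3 to 60 N. Pads are 19 mm wide; open, the fingers measure 130 mm over their backs; the gripper's body (75 mm by 190 mm) begins 47 mm behind the grasp point.
Start: joints at [-0.84, 0.501, -0.427, 1.55, 0.221, 1.138, -0.21], TCP at [293.066, 580.181, 292.229] pointing down, gripper open.
Joint ranges: [-2.88, 2.88], [-0.31, 2.03], [-1.54, 1.56], [0.2, 2.42], [-1.41, 4.55], [0.19, 2.02], [-2.57, 2.57]. Speed limits (rad/s): [2.57, 2.57, 3.14, 3.14, 3.14, 3.14, 3.14].

### API

Orientations are given as a unit quaternion [w, x, y, z].
In Python, from station import manip gives the robot as it stands. Calls block until the motion is done:
- manip.move_to(position, orientation): joint-space move of the TCP to a pose.
- manip.move_l(position, frame=None, feed=150, contact_N=None): straight line of the TCP; frame=None keeps the orientation; feed is the mean speed in mm/s. With contact_N (N) it stops when the force on the tool has changed by that much, and returns True; else False.
- manip.movej(angles): joint-space move.
- manip.gripper_to(opening): opening from 0.0 (shut) to 1.0 (fully open); the grip force is fixed at half the most; returns when the fingers have stopped.
- manip.hold(seconds).
- manip.solve_ik(position, orientation): joint angles nearest the present ones, or None.
- manip.sense(): the state.
- manip.grab_frame(name): name is "side" or "top"; returns a dict with "color" (384x512x3 uint8, red, green, blue), "intrinsics" (3x3 intrinsics, pixels), "xyz" and "attitude" of the camera in the world. Camera axes: x right, y up, looking along -z (the intrinsics and any distortion apply to the point x, -y, -z); pixel columns grow to the right and rows downward; lengths in mm; the calibration is good to about 2 mm. A picture is of the moment at which its call begins. There is no depth.
A pose or a line that the arm cannot do raises manip.Unreachable and nothing moves.
- manip.close_job(): hands the job in; it is judged then, once.
Trained networks look in a picture, given as the dict that the camera call returned (one of the last four; its "shot" number tells which), for a name from the list of things; names that differ only in an ending like _2 or _b are one class to them, and where a whole thing is asked for, a point or a joint stands for the part that bears it (a point fixed in the world has none). Each returns a list of dicts, best first, with "p" (0 to 1); they miss things now and then, are a little off and sometimes report something else, mostly with a low value. They report only what shows in the picture. A call takes as long as a camera call. They do not tell look-alikes from the thing itself.
- manip.boxes_of(picture, label): "at" ([column, row] in pixels, amid what is visible of it).
The state is a dict: "time_s": time; "q": joint angles; "dq": joint speeds; "joint_efforts": joint torques, N m; "tcp_pos": TCP position; "ee_rot": TCP orientation; "ft_force": force on the tool from outside, world axes, zero at the start; "ft_torque": the same for the moment, N m; "opening": opening from 0.0 (shut) to 1.0 (fully open); "grasp_force": force on a finger pad.
Only numpy, scipy, OpenCV 4.12 (cv2) and the standard library are available. Lean on these libraries where they do the work, as an engineer would, in place of code of your own. Each camera call takes 0.05 s, during which the arm holds its last target. There are 200 camera calls.

### The job

On the press's base plate, slide the petri dish to the right until it is snug against all three locating posts. Then take the raised lever by its grip, squeeze the release button in the side of the grip and keep it squeezed while you swing the lever all the way down onto the dish, and let go so that the lever stays locked down. Leave the bottle and the tube rack where they stand.

Things in the scene. Friction and masses are not known exactly. Their poses are not given: they have to be found in the camera images.
- press: Hand press fixed to the bench: aluminium base plate 8 mm thick, with grey hinge cheeks and an upright grey disc at its far end. Origin: on the bench under the nest centre; own x points to the hinge end (away from the robot), y to the left, z up. Plate: x -65 to +65, y -75 to +165 mm, and a tongue under the hinge to x +134. Cheeks, disc and hinge fill x +44 to +130, y -33 to +23, z up to 129 mm.
- nest (a point): Nest centre on the plate's top face (8 mm above the bench), where the dish's centre belongs; axes as the press. Three fixed steel posts, 10 mm across, 13 mm high, stand 51 mm from it in the directions 210, 270 and 330 degrees from own x (counterclockwise from above): the nest is open to own +y, and a dish pushed towards own -y comes to rest on the posts.
- press_hinge (a point): Centre of the lever's hinge, 105 mm beyond the nest centre along the press's x, 70 mm above the bench. The hinge axis is the press's y. A round rubber foot (50 mm across) on the lever, 105 mm from the hinge, stands out 46 mm from the lever's middle line, towards the robot when the lever is up, downwards when it is down.
- lever (a joint): Lever angle, rad: 0 = upright, 1.57 = level, pointing along the press's -x over the nest, foot resting on the dish's lid; stop at 1.575. Starts at 0 to 0.12. A pawl and teeth lock it: button out, it moves only from 0 to about 0.17; more teeth on the way catch it whenever the button is let go; below the last one (about 1.49) it is locked down. Friction 0.1 N m, weight 0.35 kg.
- lever_grip (a point): Centre of the grip at the release button, in the lever's middle plane, 175 mm from the hinge; moves with the lever. z points along the lever away from the hinge, y is the press's y. The lever is a steel bar 16 mm thick; its flat grey grip is 18 mm thick (along y), 34 mm wide, and reaches from 130 to 202 mm from the hinge, 27 mm past this point.
- release (a joint): Travel of the button, m: 0 = out, 0.006 = fully in; 5 mm frees the lever. Round steel button, 24 mm across, at lever_grip in the grip's right-hand (-y) face, 7 mm proud, pressed towards +y: 4 N starts it, 9 N holds it in, it springs out when let go. Pinching the grip here across its thickness (25 mm over button and grip, 19 mm when pressed) presses it.
- dish: Closed clear petri dish, 91 mm across, 16 mm high; origin at the centre of its underside, z up. It lies loose on the base plate 60 to 95 mm to the left (+y) of the nest centre. About 60 g.
- bottle: Small lab bottle with blue cap, 48 mm across, 87 mm high, right of the press; origin at the centre of its underside. Bystander.
- tube_rack: Rack with small tubes, 69 x 160 x 46 mm, left of the press; origin at the centre of its underside. Bystander.
Things that resemble listed ones, but are neither listed nor needed, are in the scene too. Leave any blue look-alike of the dish alone.

How it is judged (in metres and radians):
On the way, in this order (a step that is already met when the one before it is completed fails the run):
1. the dish sits against the three posts (centre within 4 mm of the nest centre) with the lever still up (horizontal distance between dish and nest below 0.004 m and value of joint lever below 0.3 rad), for 0.2 s.
2. the release button is squeezed in while the lever is still in its top notch (value of joint release above 0.0045 m and value of joint lever below 0.3 rad), for 0.02 s.
At the end, for the whole second after the job is handed in: The lever is fully down (joint above 1.53 rad) and locked, its button sprung out again (under 2 mm in); the dish lies flat on the base plate against the posts, its centre within 5 mm of the nest centre (value of joint lever above 1.53 rad and value of joint release below 0.002 m and horizontal distance between dish and nest below 0.005 m and z of dish in the frame of nest below 0.004 m and angle between dish's own z axis and vertical below 0.06 rad and linear speed of dish below 0.02 m/s); the robot touches nothing.
It fails at once if the bottle or the tube rack is pushed more than 30 mm or tipped (distance of any of bottle, tube_rack from where it was at the start of the episode above 0.03 m or angle between any of bottle, tube_rack's own z axis and vertical above 0.5 rad).
It also fails if it takes over 54 s, if anything falls off the work surface, if the arm or the gripper's body presses on something with over 40 N, if the wrist force passes 120 N, or if a joint passes its speed limit or range.

## Working session

There is one attempt and no reset: what is moved stays moved. The work goes in short steps, each a Python script; the robot and the scene stay as the last script left them, time stands still between calls to the robot, and variables do not carry over. Pictures are saved under pics/ and viewed, at most 13 in all, crops included, and the job is handed in when it is done.

```bash
mkdir -p pics; ls
cat > h.py <<'E'
import numpy as np, cv2
from scipy.spatial.transform import Rotation as R
from station import manip
def rot(q): return R.from_quat([q[1],q[2],q[3],q[0]])
def quat(r):
    x=r.as_quat(); return [x[3],x[0],x[1],x[2]]
def att(p):
    a=np.array(p["attitude"],float)
    return a if a.shape==(3,3) else rot(a).as_matrix()
def ray(p,uv):
    K=np.array(p["intrinsics"]); v=np.linalg.inv(K)@[uv[0],uv[1],1]
    return np.array(p["xyz"],float), att(p)@[v[0],-v[1],-v[2]]
def onz(p,uv,z):
    o,d=ray(p,uv); return o+d*(z-o[2])/d[2]
def proj(p,X):
    c=att(p).T@(np.array(X,float)-np.array(p["xyz"],float)); k=np.array(p["intrinsics"])@[c[0],-c[1],-c[2]]
    return k[:2]/k[2]
def save(p,n): cv2.imwrite("pics/%s.png"%n,cv2.cvtColor(p["color"],cv2.COLOR_RGB2BGR))
E
python3 - <<'E'
from h import *
for c in("top","side"):
    p=manip.grab_frame(c); save(p,c+"0")
    print(c,p["xyz"],p["attitude"],p["intrinsics"],[k for k in p])
    for l in("press","lever","lever_grip","release","dish","bottle","tube_rack","press_hinge"):
        try: print(l,[(np.round(b["at"],1).tolist(),round(b["p"],2)) for b in manip.boxes_of(p,l)][:4])
        except Exception as e: print(l,repr(e))
print(manip.sense())
E
```

```text
pics
top [ 361.40595776  170.14724726 1134.87644458] [-0.53247305 -0.0682727   0.10316143  0.83735835] [[355.60898104   0.         264.45431193]
 [  0.         355.60898104 196.00262922]
 [  0.           0.           1.        ]] ['color', 'intrinsics', 'xyz', 'attitude', 'shot']
press [([285.7, 219.8], 0.89)]
lever [([289.6, 178.8], 0.85)]
lever_grip [([290.0, 178.9], 0.82)]
release []
dish [([281.4, 155.3], 0.79)]
bottle [([370.8, 198.1], 0.65)]
tube_rack [([179.3, 292.3], 0.72), ([288.4, 216.5], 0.45)]
press_hinge [([289.4, 219.5], 0.66)]
side [  43.41405262 -817.00916038 1112.98097726] [ 0.885538    0.38827435 -0.10607592 -0.23197709] [[436.58767221   0.         251.64476024]
 [  0.         436.58767221 190.5843815 ]
 [  0.           0.           1.        ]] ['color', 'intrinsics', 'xyz', 'attitude', 'shot']
press [([261.6, 234.7], 0.96)]
lever [([277.6, 198.1], 0.6)]
lever_grip [([275.9, 198.0], 0.75)]
release [([277.9, 186.1], 0.54)]
dish [([244.0, 226.3], 0.75), ([309.6, 227.6], 0.67)]
bottle [([276.2, 301.1], 0.65)]
tube_rack [([186.5, 171.9], 0.87)]
press_hinge [([262.8, 234.0], 0.75)]
{'time_s': 0.9, 'q': array([-0.83979186,  0.50088454, -0.42702917,  1.55042246,  0.2207808 ,
        1.13829144, -0.21027181]), 'dq': array([ 1.76227697e-05,  9.49586676e-04,  8.48168522e-04, -5.43992741e-04,
        1.11326572e-04, -1.57638453e-03, -3.08291981e-04]), 'joint_efforts': array([-3.62748251e-04, -5.66442060e+01, -5.81052929e+00, -2.79513967e+01,
       -6.67485385e-02,  2.05211987e-02,  2.12289211e-05]), 'tcp_pos': array([293.04604886, 580.18145399, 292.2315655 ]), 'ee_rot': array([-2.78961415e-05,  2.31736711e-01,  9.72778544e-01,  1.57156717e-05]), 'ft_force': array([ 0.53890914, -0.93780883,  0.70707051]), 'ft_torque': array([-0.02944977,  0.03852559, -0.04437404]), 'grasp_force': 0.0, 'opening': 1.0033849496650022}
```

Run:
```python
import cv2
for n,(a,b,c,d) in {"top0":(180,110,400,310),"side0":(150,110,370,320)}.items():
    i=cv2.imread(f"pics/{n}.png"); i=i[b:d,a:c]
    cv2.imwrite(f"pics/{n}c.png",cv2.resize(i,None,fx=2.8,fy=2.8,interpolation=cv2.INTER_CUBIC))
```

```text
(no output)
```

View pics/top0.png

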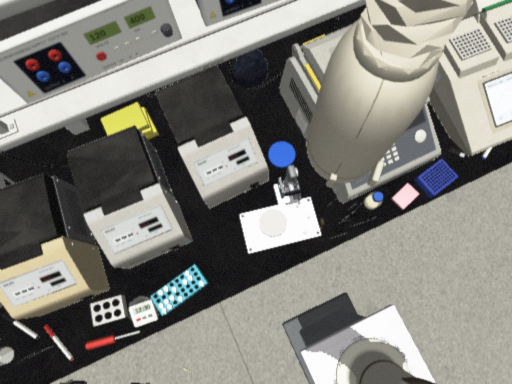

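View pics/side0c.png

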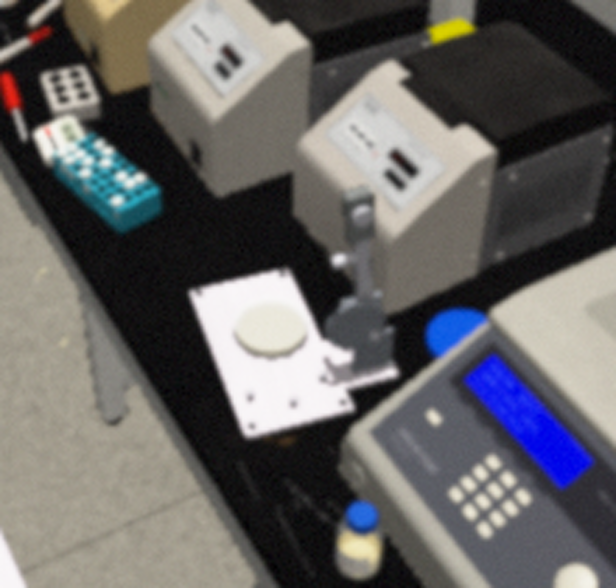

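View pics/top0c.png

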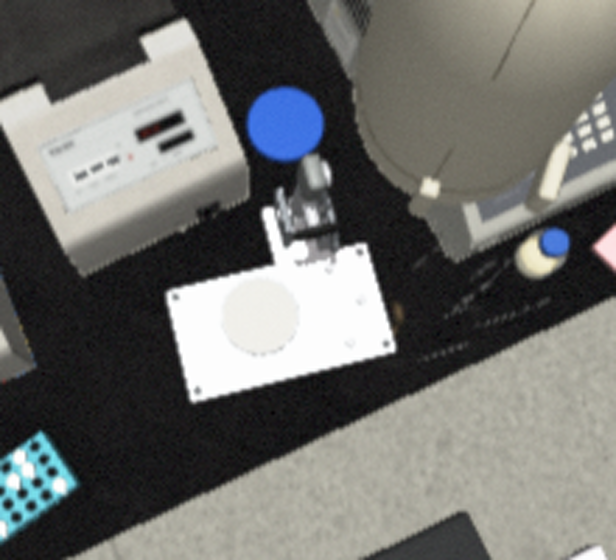

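The top view shows the white plate with corners near (239,214), (311,197), (321,235) and (248,254). The clear dish is at (273,222), the posts are to its right, and the lever is at about (290,180). The blue look-alike at (281,154), the bottle at (371,200) and the rack at (179,290) are clear of it. Next I fit the press pose.

```bash
cat > fit.py <<'E'
from h import *
from scipy.optimize import least_squares
T=manip.grab_frame("top"); S=manip.grab_frame("side")
f=lambda c,o:((np.array(c,float)+.5)/2.8-.5+o)
tc=f([(165,292),(368,244),(396,350),(191,403)],[180,110]); sc=f([(190,290),(288,268),(355,408),(245,437)],[150,110])
tp=f([(331,268),(361,299),(350,342)],[180,110]); sp=f([(294,402),(250,397)],[150,110])
C=[(65,165,8),(65,-75,8),(-65,-75,8),(-65,165,8)]
CS=[(-65,165,8),(65,165,8),(65,-75,8),(-65,-75,8)]
P=[(51*np.cos(a),51*np.sin(a),21) for a in np.radians([330,270,210])]
def W(p,X): 
    c,s=np.cos(p[2]),np.sin(p[2]); return [p[0]+c*X[0]-s*X[1],p[1]+s*X[0]+c*X[1],X[2]]
def res(p):
    r=[proj(T,W(p,X))-u for X,u in zip(C,tc)]+[proj(S,W(p,X))-u for X,u in zip(CS,sc)]
    r+=[proj(T,W(p,X))-u for X,u in zip(P,tp)]+[proj(S,W(p,X))-u for X,u in zip([P[1],P[2]],sp)]
    return np.ravel(r)
print([onz(T,u,8).round() for u in tc]); print([onz(S,u,8).round() for u in sc])
s=least_squares(res,[600,150,0.3],loss='soft_l1',x_scale=[1,1,.01]); p=s.x; print(p); print(res(p).reshape(-1,2).round(1).tolist())
pr=lambda X:(np.linalg.inv([[np.cos(p[2]),-np.sin(p[2])],[np.sin(p[2]),np.cos(p[2])]])@(np.array(X[:2])-p[:2])).round(1)
for a in (0,.06,.12):
  G=W(p,[105-175*np.sin(a),0,70+175*np.cos(a)]); E=W(p,[105-202*np.sin(a),0,70+202*np.cos(a)]); print(a,G,proj(T,G),proj(S,G),proj(T,E),proj(S,E))
print("dish in press",pr(onz(T,f((260,315),[180,110]),24)),pr(onz(S,f((271,325),[150,110]),24)))
for n,c,u,z in(("bottle",S,(276,301),45),("rack",S,(186.5,171.9),30),("blue",T,(281,154),16),("bottle",T,(370.8,198.1),45)): X=onz(c,u,z); print(n,X.round(),pr(X))
np.save("press.npy",p)
E
python3 fit.py
```

```text
[array([603., 155.,   8.]), array([555., -83.,   8.]), array([431., -55.,   8.]), array([475., 180.,   8.])]
[array([481., 182.,   8.]), array([609., 156.,   8.]), array([562., -81.,   8.]), array([432., -56.,   8.])]
[ 5.09065020e+02  4.72384017e+00 -1.95914958e-01]
[[0.0, -0.6], [-0.9, -0.7], [0.2, -0.1], [-0.1, -0.8], [-0.5, 0.8], [-0.6, 0.8], [-1.1, 0.6], [-0.4, 0.2], [-0.3, -0.6], [0.4, -0.4], [0.3, -0.5], [-0.7, -0.5], [-0.5, -1.3]]
0 [np.float64(612.0563667269261), np.float64(-15.715887347030984), np.float64(245.0)] [289.55241434 166.39238361] [282.6033947  183.69260471] [290.22613173 162.95549034] [283.11228093 176.85809229]
0.06 [np.float64(601.7634104042344), np.float64(-13.67314075803987), np.float64(244.68509448866072)] [290.56655317 170.10660416] [279.3247856  184.48536519] [291.43278177 167.35822041] [279.27415475 177.77247065]
0.12 [np.float64(591.5074976092455), np.float64(-11.63774585086753), np.float64(243.74151127442659)] [291.56514784 173.89832068] [276.03701015 185.43519722] [292.62120803 171.85853181] [275.42324694 178.87388612]
dish in press [ 8.2 66.7] [12.3 65.5]
bottle [ 457. -245.   45.] [  -2.8 -255.3]
rack [467. 420.  30.] [-122.5  398.9]
blue [728. -57.  16.] [226.7 -17.8]
bottle [ 465. -243.   45.] [   4.9 -251.6]
```

```bash
cat >> h.py <<'E'
p=np.load("press.npy") if __import__("os").path.exists("press.npy") else None
def W(X):
    c,s=np.cos(p[2]),np.sin(p[2]); return np.array([p[0]+c*X[0]-s*X[1],p[1]+s*X[0]+c*X[1],X[2]])
def Pinv(X):
    c,s=np.cos(p[2]),np.sin(p[2]); d=np.array(X[:2])-p[:2]; return np.array([c*d[0]+s*d[1],-s*d[0]+c*d[1],X[2]])
def O(zt,yt):
    "tool z and y axes given in press axes -> quaternion"
    z=np.array(zt,float);y=np.array(yt,float);M=np.stack([np.cross(y,z),y,z],1)
    return quat(R.from_euler('z',p[2])*R.from_matrix(M))
E
python3 - <<'E'
from h import *
for s in(1,-1):
    q=O([0,0,-1],[0,s,0])
    for X in([6,195,250],[6,195,79],[0,108,79]):
        j=manip.solve_ik(W(X),q); print(s,X,None if j is None else np.round(j,2))
E
```

```text
1 [6, 195, 250] [-0.09  0.42 -0.37  1.76  0.18  0.99  0.84]
1 [6, 195, 79] [-0.12  0.67 -0.34  1.85  0.34  0.69  0.72]
1 [0, 108, 79] [-0.01  0.61 -0.31  1.96  0.3   0.62  0.86]
-1 [6, 195, 250] [-0.57  0.4   0.23  1.78 -0.11  0.97 -2.06]
-1 [6, 195, 79] [-0.56  0.65  0.22  1.86 -0.22  0.65 -1.97]
-1 [0, 108, 79] [-0.43  0.59  0.22  1.97 -0.22  0.6  -1.83]
```

```bash
python3 - <<'E'
from h import *
q=O([0,0,-1],[0,1,0])
manip.move_to(W([6,200,200]),q); manip.move_l(W([6,200,79]),feed=120); manip.hold(.2)
print(manip.sense()["ft_force"])
c=manip.move_l(W([3,125,79]),feed=60,contact_N=8)
print(c,Pinv(manip.sense()["tcp_pos"]))
if not c:
    c=manip.move_l(W([0,104,79]),feed=25,contact_N=5)
s=manip.sense();print(c,Pinv(s["tcp_pos"]),s["ft_force"],s["opening"],s["time_s"])
for n in("top","side"):
    g=manip.grab_frame(n); save(g,n+"1"); print(n,[(b["at"],b["p"]) for b in manip.boxes_of(g,"dish")],proj(g,W([0,0,24])))
E
python3 - <<'E'
import cv2,numpy as np
a=[]
for n,(x,y) in {"top1":(210,150),"side1":(200,160)}.items():
    i=cv2.imread(f"pics/{n}.png")[y:y+130,x:x+130]; a.append(cv2.resize(i,(400,400),interpolation=cv2.INTER_CUBIC))
cv2.imwrite("pics/m1.png",np.hstack(a))
E
```

```text
[ 0.62859552 -0.26124018  0.21448671]
False [  2.90045732 125.40027541  78.96947761]
True [  1.57476451 119.53755639  79.11512033] [-0.15678197  1.23248292  2.54302178] 0.9988040276749267 5.925
top [([280.1, 155.6], 0.88)] [293.57954    219.67701826]
side [([250.0, 236.7], 0.79), ([188.9, 175.0], 0.63), ([305.3, 227.4], 0.62)] [249.0059186  240.56855299]
```

View pics/m1.png

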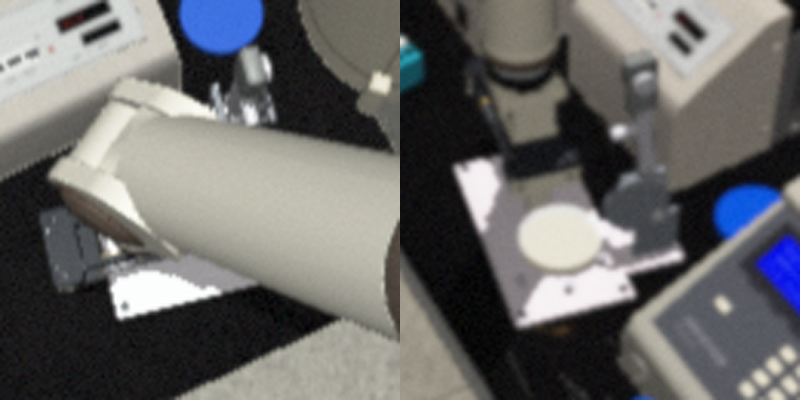

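The side view shows the dish at about (251,237), with its nest spot at (249,240.5). It is roughly 9 mm short and nothing is in the way, so I keep pushing.

Run:
```python
from h import *
S=manip.grab_frame("side"); print(Pinv(onz(S,(250.5,237),24)))
for k in range(4):
    c=manip.move_l(W([-2,104,79]),feed=20,contact_N=8); manip.hold(.2)
    s=manip.sense();t=Pinv(s["tcp_pos"]);print(c,t,s["ft_force"],s["time_s"])
    if t[1]<112: break
g=manip.grab_frame("side"); save(g,"side2"); b=[(b["at"],b["p"]) for b in manip.boxes_of(g,"dish")];print(b,proj(g,W([0,0,24])),Pinv(onz(g,b[0][0],20)))
```

```text
[ 9.51418335 13.23040484 24.        ]
True [  0.20640237 118.66109731  79.2749106 ] [-1.07867467  1.06632725  3.80965992] 6.7833
True [ -0.76025436 118.12686475  79.61417963] [-0.25021725  1.24432146  4.21169058] 7.3667
True [ -1.51852588 117.56136537  79.86847219] [-0.27099148  2.64870065  3.3038177 ] 7.95
True [ -2.00419901 117.15550738  80.10449842] [-0.37818391  1.66696887  3.41161706] 8.5167
[([248.2, 240.4], 0.81)] [249.0059186  240.56855299] [-1.20853928  4.80538085 20.        ]
```

Run:
```python
import cv2
i=cv2.imread("pics/side2.png")[170:280,205:315]; cv2.imwrite("pics/s2.png",cv2.resize(i,(600,600),interpolation=cv2.INTER_CUBIC))
```

```text
(no output)
```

View pics/s2.png

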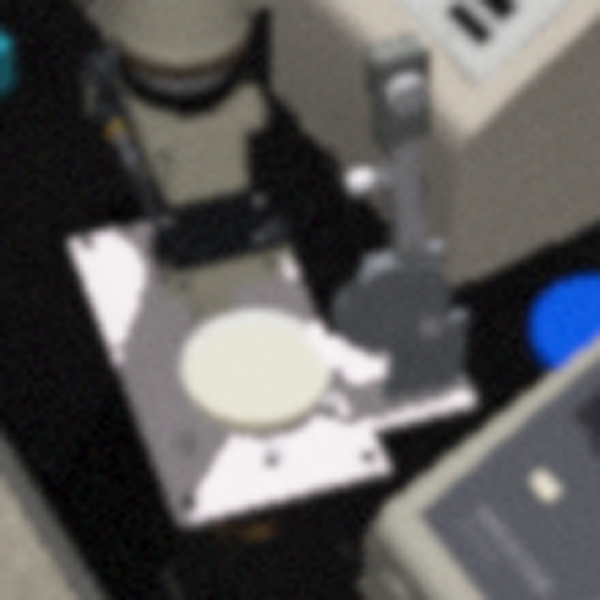

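The dish, near (252,237), is jammed on the far-right post about 5 mm towards press +x and 7 mm short in y. I'll back off and push again with a diagonal sweep towards −x, so that it rolls around that post.

Run:
```python
from h import *
manip.move_l(W([-2,123,79]),feed=60); manip.move_l(W([10,123,79]),feed=60); 
manip.hold(.1)
for X,N in (([9,118.5,79],15),([-4,113,79],15),([-5,104,79],12)):
    c=manip.move_l(W(X),feed=25,contact_N=N)
    s=manip.sense();t=Pinv(s["tcp_pos"]);print(c,t,s["ft_force"],s["time_s"])
g=manip.grab_frame("side"); save(g,"side3"); b=[(b["at"],b["p"]) for b in manip.boxes_of(g,"dish")];print(b)
i=g["color"][170:280,205:315,::-1]; cv2.imwrite("pics/s3.png",cv2.resize(i,(600,600),interpolation=cv2.INTER_CUBIC))
```

```text
False [  8.61367505 118.9574494   79.14465228] [-1.30334101  3.33912494  0.09895826] 9.65
False [ -4.16556734 112.6756915   78.99867149] [-1.25693013  2.45970258  1.89612646] 10.3667
True [ -6.09642381 110.59014715  79.47420906] [-0.85492689  3.32263972  4.80083488] 10.7
[([249.7, 238.6], 0.58), ([309.5, 226.1], 0.47)]
```

View pics/s3.png

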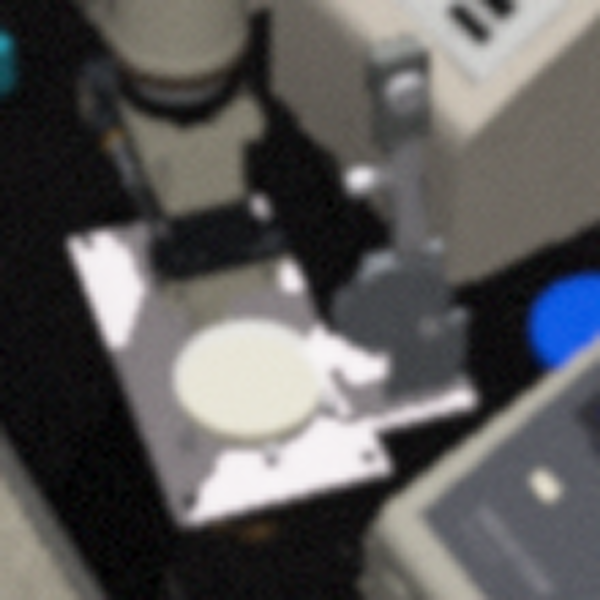

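```bash
cat > chk.py <<'E'
from h import *
import sys, h
from scipy.optimize import least_squares
S=manip.grab_frame("side")
f=lambda c:((np.array(c,float)+.5)*110/600-.5+[205,170])
u=np.vstack([f([(66,238),(181,526),(395,470),(270,458),(187,438)])])
X=[(-65,165,8),(-65,-75,8),(65,-75,8)]+[(51*np.cos(a),51*np.sin(a),21) for a in np.radians([270,210])]
def res(v):
    h.p=v; return np.ravel([proj(S,W(x))-y for x,y in zip(X,u)])
v=least_squares(res,p.copy(),x_scale=[1,1,.01]).x; h.p=v
print("side pose",v,res(v).round(1))
im=S["color"].astype(int); m=((im[...,0]-im[...,2]>12)&(im[...,0]>150)).astype(np.uint8)
m[:225]=0;m[256:]=0;m[:,:230]=0;m[:,275:]=0
n,l,st,ce=cv2.connectedComponentsWithStats(m); k=1+np.argmax(st[1:,4]); print(st[k],ce[k])
c=max(cv2.findContours((l==k).astype(np.uint8),0,1)[0],key=len); hull=cv2.convexHull(c)[:,0]
w=np.array([Pinv(onz(S,q,24))[:2] for q in hull]); fit=least_squares(lambda a:np.hypot(*(w-a[:2]).T)-a[2],[0,0,45],loss="soft_l1")
print("dish in nest",fit.x,np.abs(fit.fun).max())
E
python3 chk.py
```

```text
side pose [ 5.10715553e+02  4.07333532e+00 -1.87487537e-01] [ 0.5  1.  -0.2 -0.  -0.9 -0.   0.5 -0.9  0.2  0.2]
[238 232  25  20 373] [250.15013405 241.32707775]
dish in nest [ 1.01726165 -3.34665863 40.38849544] 2.0110914351844826
```

```bash
python3 - <<'E'
from h import *
def go(X,N,feed=25):
    c=manip.move_l(W(X),feed=feed,contact_N=N); s=manip.sense();t=Pinv(s["tcp_pos"]);print(c,t.round(1),s["ft_force"].round(1),s["time_s"])
manip.move_l(W([-6,115,78]),feed=60); manip.move_l(W([6,115,78]),feed=60); manip.hold(.1)
go([-6,108,78],25); go([-6,102,78],25)
manip.hold(.1)
manip.move_l(W([-3,116,78]),feed=60)
manip.move_l(W([-3,150,90]),feed=150);manip.hold(.1)
g=manip.grab_frame("side"); save(g,"side4")
print([b["at"] for b in manip.boxes_of(g,"dish")])
i=g["color"][200:270,215:285,::-1]; cv2.imwrite("pics/s4.png",cv2.resize(i,(700,700)[:1]*2 if 0 else (590,590),interpolation=cv2.INTER_CUBIC))
E
python3 chk.py
```

```text
False [ -6.  107.9  78. ] [-0.4  0.9  1.3] 12.2583
False [ -6.4 105.8  78.5] [-0.7  9.3  0.4] 12.65
[[249.2, 239.8], [309.0, 226.1]]
side pose [ 5.10715553e+02  4.07333532e+00 -1.87487537e-01] [ 0.5  1.  -0.2 -0.  -0.9 -0.   0.5 -0.9  0.2  0.2]
[237 233  26  20 380] [249.48947368 242.72368421]
dish in nest [-3.10448189 -8.20528838 40.89379246] 2.0587764321927935
```

View pics/s4.png

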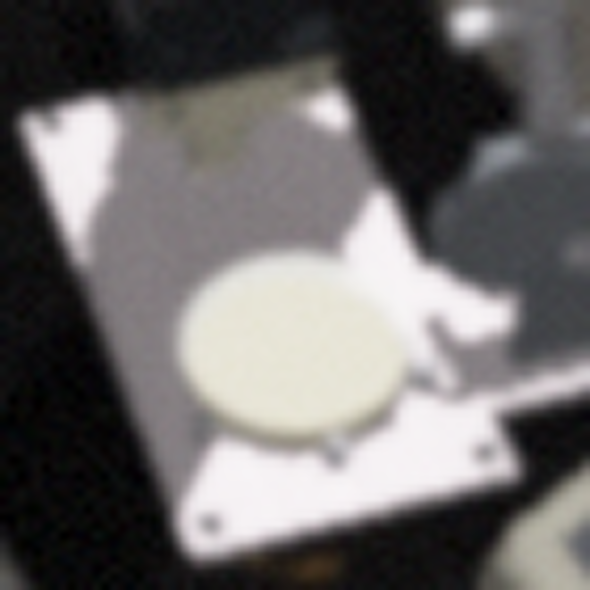

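The dish now touches the posts. Its lid centre is at about (249.4,240.6) and the predicted nest spot is (249.0,240.6). Next is the lever: estimate its angle and check reach along the arc.

Run:
```python
from h import *
from scipy.optimize import least_squares
S=manip.grab_frame("side");T=manip.grab_frame("top")
for g,n in((S,"side"),(T,"top")):
    for l in("release","lever_grip"): print(n,l,[(np.round(b["at"],1).tolist(),round(b["p"],2)) for b in manip.boxes_of(g,l)])
bt=lambda a,dx=0,dy=0:W([105-175*np.sin(a)+dx,-16+dy,70+175*np.cos(a)])
for a in(0,.04,.08,.12): print(a,proj(S,bt(a)),proj(T,bt(a)))
for s in (1,-1):
    q=O([0,0,-1],[0,s,0])
    for a in np.linspace(0.06,1.57,6):
        j=manip.solve_ik(W([105-175*np.sin(a),0,70+175*np.cos(a)+47]),q); print(s,round(a,2),None if j is None else np.round(j,2))
    print(manip.solve_ik(W([100,0,380]),q))
i=cv2.resize(np.hstack([S["color"][165:235,235:305],T["color"][140:210,255:325]])[...,::-1],(800,400),interpolation=cv2.INTER_CUBIC); cv2.imwrite("pics/l5.png",i)
```

```text
side release []
side lever_grip [([277.0, 200.4], 0.8)]
top release []
top lever_grip [([290.9, 179.0], 0.72)]
0 [284.56438477 187.10055015] [295.41686791 165.00740477]
0.04 [282.36393872 187.61996318] [296.10341255 167.46936017]
0.08 [280.15680887 188.20978544] [296.78220908 169.96914907]
0.12 [277.94749806 188.86903173] [297.45153925 172.50071324]
1 0.06 [ 0.32  0.42 -0.45  1.68  0.2   1.09  1.19]
1 0.36 [ 0.32  0.34 -0.45  1.81  0.17  1.03  1.19]
1 0.66 [ 0.31  0.29 -0.44  1.94  0.15  0.94  1.18]
1 0.97 [ 0.29  0.28 -0.42  2.06  0.15  0.83  1.15]
1 1.27 [ 0.25  0.32 -0.4   2.14  0.19  0.71  1.1 ]
1 1.57 [ 0.21  0.41 -0.36  2.19  0.26  0.58  1.03]
[ 0.37083728  0.36407013 -0.51444037  1.55458614  0.18440074  1.27154527
  1.20486854]
-1 0.06 [-0.88  0.8   1.36  1.72 -0.81  1.32 -1.12]
-1 0.36 [-0.98  0.7   1.36  1.85 -0.74  1.22 -1.15]
-1 0.66 [-1.06  0.65  1.36  1.98 -0.71  1.12 -1.15]
-1 0.97 [-1.11  0.66  1.36  2.1  -0.77  1.04 -1.11]
-1 1.27 [-1.11  0.77  1.36  2.18 -0.93  1.01 -0.98]
-1 1.57 [-1.09  0.96  1.35  2.22 -1.16  1.06 -0.81]
[-0.88012937  0.6727255   1.3596729   1.59649829 -0.66405725  1.4195838
 -1.22614716]
```

View pics/l5.png

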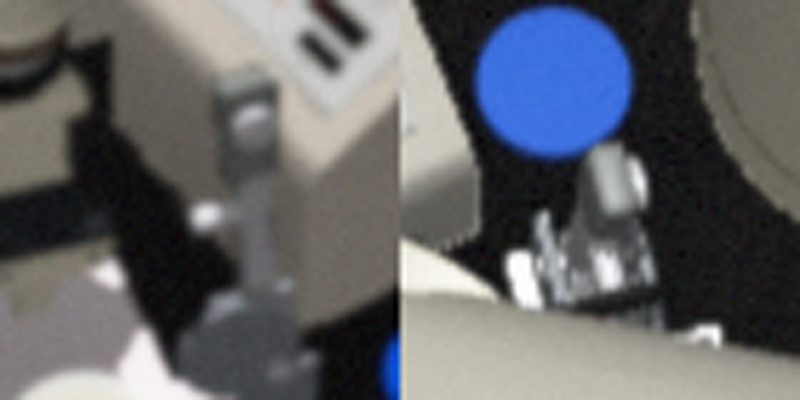

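In the side picture the button is at about (279,186), and in the top picture at about (296.2,171.4), both seen well. I triangulate from these and go above the lever.

Run:
```python
from h import *
from scipy.optimize import least_squares
S=manip.grab_frame("side");T=manip.grab_frame("top")
B=least_squares(lambda X:np.r_[proj(S,X)-(279.,185.9),proj(T,X)-(296.2,171.2)],[600,-30,245]).x
print("button press",Pinv(B),np.r_[proj(S,B),proj(T,B)])
q=O([0,0,-1],[0,1,0])
manip.move_to(W([20,120,380]),q); manip.move_l(W([90,0,380]),feed=250)
print(manip.sense()["time_s"])
for n in("side","top"): g=manip.grab_frame(n); save(g,n+"6")
a=[cv2.imread("pics/%s6.png"%n)[y:y+120,x:x+120] for n,x,y in(("side",220,120),("top",230,110))]
cv2.imwrite("pics/m6.png",cv2.resize(np.hstack(a),(800,400),interpolation=cv2.INTER_CUBIC))
```

```text
button press [ 87.04015207 -12.64705125 251.29998093] [278.61284144 186.04199429 296.15818821 170.83835007]
16.0167
```

View pics/m6.png

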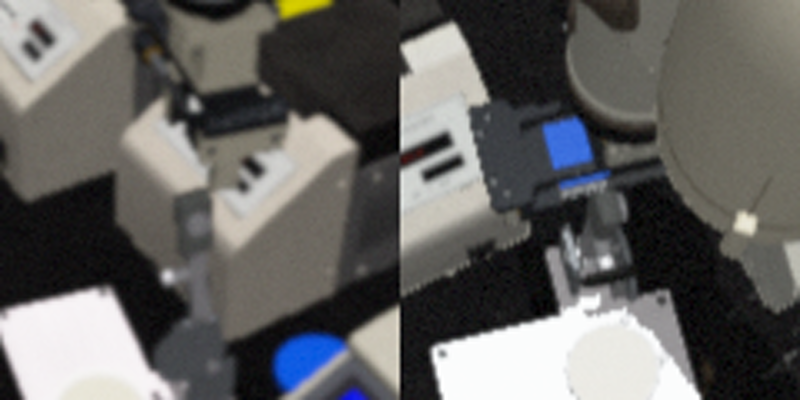

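The gripper is above the lever and clear of the instruments. I descend with a contact guard, then touch the grip's left face (the one without the button) to find its y.

Run:
```python
from h import *
print(manip.move_l(W([88,-1,291]),feed=90,contact_N=10)); manip.hold(.15)
s=manip.sense(); print(Pinv(s["tcp_pos"]),s["ft_force"],s["time_s"])
f0=s["ft_force"]
c=manip.move_l(W([88,-48,291]),feed=25,contact_N=5)
s=manip.sense(); t=Pinv(s["tcp_pos"]);print(c,t,s["ft_force"]-f0,s["time_s"],s["opening"])
manip.move_l(W([88,t[1]+10,291]),feed=60)
g=manip.grab_frame("side"); save(g,"side7")
```

```text
False
[ 88.36939815  -0.88857886 291.70503716] [ 0.52263588 -0.15273472  0.4796256 ] 17.4083
True [ 87.65621838 -34.51172355 290.42907956] [-0.12907086  1.86161264  0.57876692] 18.675 0.9996068942163786
```

Run:
```python
from h import *
manip.move_l(W([88,1.5,291]),feed=100); manip.hold(.1)
f0=manip.sense()["ft_force"]
manip.gripper_to(0.0); manip.hold(.2)
s=manip.sense(); print(Pinv(s["tcp_pos"]),s["ft_force"]-f0,s["grasp_force"],s["opening"]*92,s["time_s"])
for n in("side","top"): g=manip.grab_frame(n); save(g,n+"8")
a=[cv2.imread("pics/%s8.png"%n)[y:y+80,x:x+80] for n,x,y in(("side",240,145),("top",250,130))]
cv2.imwrite("pics/m8.png",cv2.resize(np.hstack(a),(800,400),interpolation=cv2.INTER_CUBIC))
```

```text
[ 87.85371329   2.32661994 290.94695037] [ 0.35005605  3.79274525 -1.43118399] 30.003707259893417 17.88749062523472 20.8833
```

View pics/m8.png

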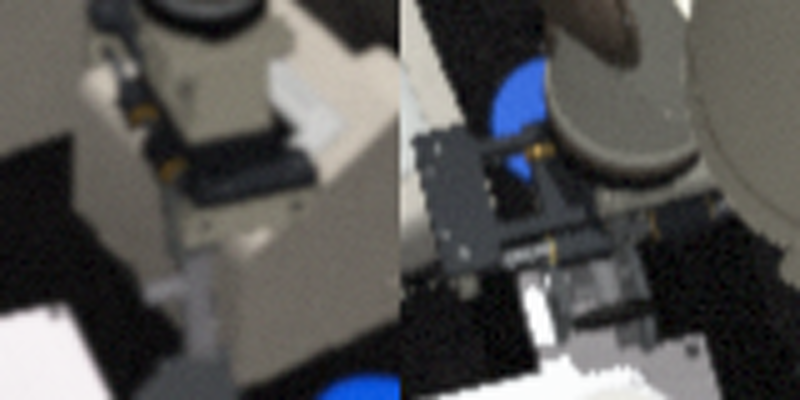

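The pinch reads 17.9 mm at 30 N, about what a pressed button should give (19 mm nominal). I now swing along the arc with a force guard, which also tests whether the pawl is free: if it is not, the lever blocks near 0.17 rad.

```bash
cat > swing.py <<'E'
from h import *
def swing(A,N=25,feed=60):
    for a in A:
        c=manip.move_l(W([105-175*np.sin(a),2.3,70+175*np.cos(a)+47]),feed=feed,contact_N=N)
        s=manip.sense();t=Pinv(s["tcp_pos"])
        print(round(a,2),c,"act",round(float(np.arctan2(105-t[0],t[2]-117)),3),"r",round(float(np.hypot(105-t[0],t[2]-117)),1),s["ft_force"].round(1),round(s["opening"]*92,1),s["time_s"])
        if c: return False
    return True
E
python3 -c "
from swing import *
swing([.2,.32,.45])"
```

```text
0.2 False act 0.202 r 175.0 [ 0.7  3.5 -2.5] 18.1 21.4333
0.32 False act 0.325 r 175.1 [-0.2  3.   0.3] 18.2 21.9333
0.45 False act 0.454 r 175.2 [-2.2  2.5  2.5] 18.0 22.4583
```

```bash
python3 -c "
from swing import *
ok=swing(np.arange(.58,1.5,.13)) and swing([1.5,1.56],30,30)
g=manip.grab_frame('side'); save(g,'side9'); cv2.imwrite('pics/s9.png',cv2.resize(g['color'][150:290,190:330,::-1],(590,590),interpolation=cv2.INTER_CUBIC))
"
```

```text
0.58 False act 0.583 r 175.1 [-2.8  2.2  3.7] 17.6 22.9833
0.71 False act 0.713 r 174.9 [-2.1  1.9  0.7] 17.8 23.5083
0.84 False act 0.842 r 174.9 [-2.   0.6 -1.1] 17.6 24.0333
0.97 False act 0.972 r 175.1 [-2.2 -0.3 -1.4] 18.3 24.5583
1.1 False act 1.102 r 175.3 [-4.5 -0.1 -1.4] 17.9 25.0833
1.23 False act 1.232 r 175.5 [-5.3 -0.5 -2.1] 17.6 25.6083
1.36 False act 1.363 r 175.8 [-5.  -1.1 -1.9] 18.0 26.1333
1.49 False act 1.494 r 176.3 [-6.6 -0.2 -1.8] 18.0 26.6583
1.5 False act 1.503 r 176.3 [-7.   0.6 -0.4] 17.8 26.9083
1.56 False act 1.563 r 176.5 [-7.2 -0.  -1.4] 18.2 27.4083
```

View pics/s9.png

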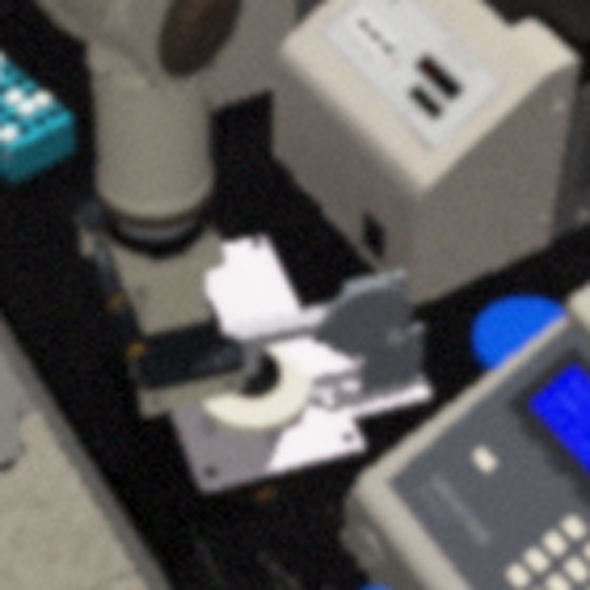

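The lever is nearly level with its foot over the dish. I press down until it stops firmly, then release and lift away.

```bash
python3 -c "
from h import *
def st(c=None): s=manip.sense();print(c,Pinv(s['tcp_pos']).round(1),s['ft_force'].round(1),s['time_s'])
t=Pinv(manip.sense()['tcp_pos'])
c=manip.move_l(W([-70,2.3,107]),feed=20,contact_N=18); st(c); manip.hold(.2); st()
manip.gripper_to(1.0); manip.hold(.2); st()
t=Pinv(manip.sense()['tcp_pos'])
manip.move_l(W([t[0],2.3,190]),feed=80); manip.move_l(W([-90,60,330]),feed=200); manip.move_to(W([-60,250,330]),manip.sense()['ee_rot']); manip.hold(.3); st()
g=manip.grab_frame('side'); save(g,'side10')
for c in ('side','top'): g=manip.grab_frame(c); print([(l,b['at']) for l in('dish','lever_grip') for b in manip.boxes_of(g,l)]); print(proj(g,W([0,0,24])),proj(g,W([-60,2,78])))
s=cv2.imread('pics/side10.png')[180:280,200:300]; t=g['color'][170:270,230:330,::-1]
cv2.imwrite('pics/m10.png',cv2.resize(np.hstack([s,t]),(800,400),interpolation=cv2.INTER_CUBIC))
"
```

```text
True [-71.5   2.  109.8] [-0.1 -0.1  7.8] 27.9417
None [-71.5   2.  109.8] [-0.9 -1.1  6.5] 28.1417
None [-74.7   1.  108.3] [-0.6  0.1  0.1] 29.5833
None [-59.5 248.7 330.3] [-0.1 -0.   0.4] 32.7583
[('dish', [309.0, 225.0]), ('dish', [254.3, 233.6]), ('dish', [248.7, 244.0]), ('dish', [243.8, 235.7]), ('lever_grip', [242.5, 236.5])]
[249.0059186  240.56855299] [230.86320542 233.30606663]
[('dish', [281.1, 218.1]), ('dish', [278.0, 155.2]), ('lever_grip', [292.7, 214.8])]
[293.57954    219.67701826] [299.4990884  235.82430586]
```

View pics/m10.png

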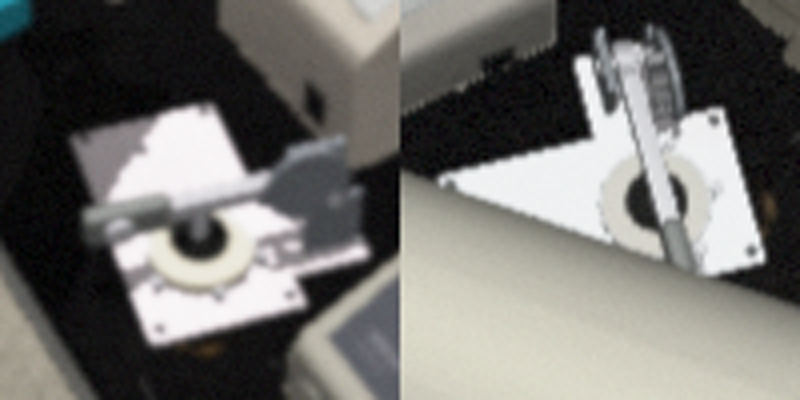

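The lever is down with its foot centred on the dish, the dish is against the posts, and the robot is clear of everything. I hand in the job.

```bash
python3 -c "
from station import manip
print(manip.close_job())"
```

```text
the job is handed in; nothing more can be done
None
```

The job is handed in with no verdict returned: the last pictures show the dish against the posts and the lever down on its lid after release, bottle and rack were never approached, and it took about 33 s.

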